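# Pack the trimmer and razor into the grooming case

## Task

Pack the hair trimmer and the T-shaped razor away in the open grooming case on the vanity: lay each one, without dropping it in, in the cutout of its own shape, its top still up, and press it down steadily past the gripping pads until it is fully home, flat on the floor of its cutout. Leave the lotion bottle, the tumbler and the cream jar standing where they are.

Things in the scene. Friction and masses are not known exactly. Their poses are not given: they have to be found in the camera images.
- trimmer: Black hair trimmer, 0.22 kg. Round barrel 34 mm across, x = -78 to +46 mm; then a box-shaped head 46 mm wide (y), 34 high, to x = +82, with a steel comb to +84.5. Origin on the underside below the barrel's axis, top 34 mm above; +x to the head, z up. A grey switch (top at 35 mm) at x = +7 to +29. Centre of mass at x about +10. Grip across the barrel at x = 0.
- razor: Steel T-shaped razor, 0.14 kg. Round handle 22 mm across, x = -72 to +44 mm; round cross-bar head 22 mm across, 58 mm long in y, centred on x = +55, to x = +67. Origin on the underside below the handle's axis, top 22 mm above; +x to the head, z up. Centre of mass at x about +9. Grip across the handle at x = 0.
- case: Fixed black case with a rigid grey insert, 212 x 222 mm (x, y), insert top 44 mm above the counter, rim 3 mm lower. Origin under its centre, on the counter. Two cutouts run along its x, head ends to +x. The open lid, a fixed black tray 22 mm high, lies flat at its +y side (y = +121 to +281 mm).
- trough (a point): Centre of the finger trough's floor, 10 mm above the counter: a 50 mm wide channel (case x = -25 to +25 mm) across the whole insert in y and through both cutouts, so that fingers can go down on both sides of an item's middle. Axes as the case's.
- trimmer_seat (a point): Trimmer's origin when home: on its cutout's floor, 26 mm below the insert top, case y = -42.5 mm; axes as the case's. Barrel slot 38 mm wide from x = -81, head slot 52 wide, x = +43 to +85. Sprung rubber pads in both walls at x = -40 and +34, 22 mm above the floor, narrow it to 30.4. Merely laid in, it rests on them 13 mm high; about 10-20 N down at x = 0 seats it: top 8 mm above insert.
- razor_seat (a point): Razor's origin when home: on its cutout's floor, 19 mm below the insert top, case y = +42.5 mm; axes as the case's. Handle slot 26 mm wide from x = -75, head slot 64 wide, x = +41 to +69. Sprung rubber pads in both walls at x = -40 and +32, 15 mm above the floor, narrow it to 18.8. Merely laid in, it rests on them 11 mm high; about 10-20 N down at x = 0 seats it: top 3 mm above insert.
- lotion: Bystander: amber bottle with a white cap, 60 mm diameter, 150 mm tall; origin under its centre.
- tumbler: Bystander: white ceramic cup, 72 mm diameter, 95 mm tall; origin under its centre.
- cream: Bystander: white jar, 64 mm diameter, 45 mm tall; origin under its centre.
Mind the look-alikes: they are no part of the job. Of the things that look like the razor, take the one that is nearest to the robot's base at the start.

How it is judged:
At the end, for the whole second after the job is handed in: Trimmer and razor each lie still in their own cutout, origin within 3 mm in height (at most 4 mm below) and 7 mm sideways of its seat, level within 0.06 rad and along the case within 0.07 rad; the lotion bottle, tumbler and cream jar stand upright within 30 mm of where they began (z of trimmer in the frame of trimmer_seat between -0.004 and 0.003 m and horizontal distance between trimmer and trimmer_seat below 0.007 m and angle between each of trimmer, razor's own z axis and vertical below 0.06 rad and angle between the x axis of each of trimmer, razor and the x axis of case, either way round below 0.07 rad and linear speed of each of trimmer, razor below 0.02 m/s and z of razor in the frame of razor_seat between -0.004 and 0.003 m and horizontal distance between razor and razor_seat below 0.007 m and distance of each of lotion, tumbler, cream from where it was at the start of the episode below 0.03 m and angle between each of lotion, tumbler, cream's own z axis and vertical below 0.2 rad); the robot touches nothing.
It fails at once if the amber lotion bottle is pushed more than 40 mm or tipped over (distance of lotion from where it was at the start of the episode above 0.04 m or angle between lotion's own z axis and vertical above 0.5 rad).
It fails at once if the white tumbler is pushed more than 40 mm or tipped over (distance of tumbler from where it was at the start of the episode above 0.04 m or angle between tumbler's own z axis and vertical above 0.5 rad).
It fails at once if the cream jar is pushed more than 40 mm or tipped over (distance of cream from where it was at the start of the episode above 0.04 m or angle between cream's own z axis and vertical above 0.5 rad).
It fails at once if the trimmer drops or is slammed into its cutout (faster than 0.4 m/s past the pads) (linear speed of trimmer above 0.4 m/s and z of trimmer in the frame of trimmer_seat below 0.012 m and horizontal distance between trimmer and trimmer_seat below 0.02 m).
It fails at once if the razor drops or is slammed into its cutout (faster than 0.4 m/s past the pads) (linear speed of razor above 0.4 m/s and z of razor in the frame of razor_seat below 0.012 m and horizontal distance between razor and razor_seat below 0.02 m).
It also fails if it takes over 64 s, if anything falls off the work surface, if the arm or the gripper's body presses on something with over 40 N, if the wrist force passes 120 N, or if a joint passes its speed limit or range.

## Robot

A 7-joint arm with a two-finger parallel gripper is mounted at the origin on the work surface. World frame = base frame: x ahead of the robot, y to its left, z up, the work surface at z = 0. Lengths are in m, angles in rad, forces in N, time in s.
With the tool pointing down it reaches from about 0.4 to 0.85 m from the base axis. Payload 4.5 kg.
Tool frame: the origin (TCP) lies at the very end of the fingers, on their centre line; the grasp point (between the pads) lies 19 mm behind it; z points along the fingers, y is the line along which they close (so a half turn about z gives the same grasp; the last joint's range is limited). The gripper opens to 88 mm and grips with 3 to 60 N. Pads are 18 mm wide; open, the fingers measure 123 mm over their backs; the gripper's body (75 mm by 187 mm) begins 45 mm behind the grasp point.
Start: joints at [-1.141, 0.689, -0.195, 1.565, 0.157, 0.902, -0.215], TCP at [0.241, 0.577, 0.239] pointing down, gripper open.
Joint ranges: [-3.01, 3.01], [-0.46, 2.08], [-1.47, 1.51], [0.13, 2.56], [-1, 4.14], [0.04, 2.09], [-2.66, 2.66]. Speed limits (rad/s): [2.57, 2.57, 3.14, 3.14, 3.14, 3.14, 3.14].

## Interface

Orientations are given as a unit quaternion [x, y, z, w].
In Python, from plant import r, optics gives the robot as it stands.
- The arm moves only by the tool servo_tool, never from a script. Its arguments are lists of equal length, an entry for each row: "translation": the shift along the tool's x, y, z in m, a list of three; "turn": the turn, a rotation vector about the tool's x, y, z in rad, a list of three. In form: {"translation": [[dx, dy, dz], ...], "turn": [[rx, ry, rz], ...]}. A call has 1 to 10 rows; each row shifts and turns the commanded pose from where the row before left it, along the tool's axes as they then stand; what a row does not reach is not made up. A row lasts 1/8 s, in which the tool goes at most 62.5 mm and 10.7 degrees, less where a joint would pass 70% of its speed; a pose out of reach is approached as far as the arm can. A call is refused whole if a number of a shift passes 0.0625 or a number of a turn 0.188, either way. A call with a gripper value outside its range is refused whole. "grip" is the opening, from 0 (shut) to 1 (fully open), set as the call begins (left out, the last holds). The fingers move at their own pace and stop on an object; "grip_force" is the grip in N (left out, the last holds). Time passes only in rows, so rows that do not move let the fingers close. It gives the time, the measured TCP pose, the force, the opening and the grip force at its end, in the units of the state.
- r.get_state(): the state, without advancing time (a new reading comes with each control period).
- optics.snapshot(name): name is "side" or "top"; returns a dict with "img" (384x512x3 uint8, red, green, blue), "z_map" (384x512 float32, m along the optical axis (not along the pixel's ray), 0 where there is no reading), "mtx" (3x3 intrinsics, pixels), "k1" (the pictures are not rectified: a ray, as slopes to the right and down, at radius r is drawn at 1 + k1 r^2 times it, then the intrinsics apply), "R" (3x3) and "t" (3): a world point X has camera coordinates R X + t. Camera axes: x right, y down, z forward; pixel columns grow to the right and rows downward; lengths in m; the calibration is good to about 2 mm. A picture is of the moment at which its call begins.
- r.finish_job(): hands the job in; it is judged then, once.
The state is a dict: "clock": time; "q": joint angles; "qd": joint speeds; "joint_torque": joint torques, N m; "tool_pos": TCP position; "eef_rot": TCP orientation; "contact_force": force on the tool from outside, world axes, zero at the start; "moment": the same for the moment, N m; "opening": opening from 0.0 (shut) to 1.0 (fully open); "finger_force": force on a finger pad.
Only numpy, scipy, OpenCV 4.12 (cv2) and the standard library are available. Lean on these libraries where they do the work, as an engineer would, in place of code of your own. Each camera call takes 0.05 s, during which the arm holds its last target. There are 200 camera calls.

## Working session

There is one attempt and no reset: what is moved stays moved. The work goes in short steps, Python scripts to look and compute and a tool call to move; the robot and the scene stay as the last step left them, time stands still between calls to the robot, and variables do not carry over. Pictures are saved under pics/ and viewed, at most 10 in all, crops included, and the job is handed in when it is done.

Besides the shell and the picture viewer there is one more tool, called after "Call:" by a JSON object that holds its "fn" and its "kwargs", one argument or row to a line. servo_tool: Moves the arm, as the interface text tells. Its arguments: {"type":"object","properties":{"translation":{"type":"array"},"turn":{"type":"array"},"grip":{"type":"number"},"grip_force":{"type":"number"}},"required":["translation","turn"]}

```bash
ls; mkdir -p pics
cat > h.py <<'E'
import numpy as np, cv2
from plant import r, optics
def snap(n):
    s=optics.snapshot(n); np.savez('%s.npz'%n,**s); return s
def load(n): return dict(np.load('%s.npz'%n))
def rays(s,px):
    px=np.atleast_2d(np.array(px,float)); M=s['mtx']
    d=(px-[M[0,2],M[1,2]])/[M[0,0],M[1,1]]; k=float(s['k1']); u=d.copy()
    for _ in range(20): u=d/(1+k*(u**2).sum(1,keepdims=True))
    return np.c_[u,np.ones(len(u))]
def onplane(s,px,z):
    d=rays(s,px)@s['R']; c=-s['R'].T@s['t']
    return c+d*((z-c[2])/d[:,2])[:,None]
def cloud(s):
    h,w=s['z_map'].shape; v,u=np.mgrid[:h,:w]
    p=rays(s,np.c_[u.ravel(),v.ravel()])*s['z_map'].reshape(-1,1)
    X=(p-s['t'])@s['R']; X[s['z_map'].ravel()==0]=np.nan
    return X.reshape(h,w,3)
def proj(s,X):
    c=np.atleast_2d(X)@s['R'].T+s['t']; d=c[:,:2]/c[:,2:]
    d=d*(1+float(s['k1'])*(d**2).sum(1,keepdims=True)); M=s['mtx']
    return d*[M[0,0],M[1,1]]+[M[0,2],M[1,2]]
E
python3 - <<'E'
from h import *
for n in('top','side'):
    s=snap(n); cv2.imwrite('pics/%s0.png'%n,cv2.resize(s['img'][:,:,::-1],(800,600)))
    print(n,s['mtx'].tolist(),s['k1'],-s['R'].T@s['t'],s['R'].round(2).tolist())
print(r.get_state())
E
```

```text
pics
top [[354.6863774487247, 0.0, 255.51064997591808], [0.0, 354.6863774487247, 195.28227060417922], [0.0, 0.0, 1.0]] -0.1120856192313883 [ 0.49859819 -0.07836251  0.93986611] [[0.02, -1.0, -0.03], [-0.99, -0.02, -0.12], [0.12, 0.03, -0.99]]
side [[490.88588554961285, 0.0, 253.00264266985644], [0.0, 490.88588554961285, 193.69569339259365], [0.0, 0.0, 1.0]] -0.13032199779525327 [ 0.54248105 -1.13233991  1.24641716] [[1.0, -0.06, -0.01], [-0.05, -0.74, -0.67], [0.04, 0.67, -0.74]]
{'clock': 0.1, 'q': array([-1.1412166 ,  0.68987406, -0.19450212,  1.56620843,  0.15727698,
        0.90251003, -0.21509242]), 'qd': array([ 2.41306823e-04, -1.21256882e-03, -7.41659494e-05, -4.03442355e-03,
       -2.05494930e-03,  9.27524733e-04, -1.98929898e-04]), 'joint_torque': array([-2.70804645e-03, -5.28495383e+01, -1.27129264e+00, -1.53837419e+01,
       -5.25332254e-02,  1.92181105e-03,  3.43364820e-05]), 'tool_pos': array([0.24078536, 0.57615526, 0.23801445]), 'eef_rot': array([ 1.96575324e-01,  9.80488394e-01, -8.00082194e-04, -1.02159757e-04]), 'contact_force': array([-0.03831088,  0.40022752,  0.21951391]), 'moment': array([ 0.0174641 ,  0.02054733, -0.01576947]), 'finger_force': 0.0, 'opening': 1.0025837410017397}
```

View pics/top0.png

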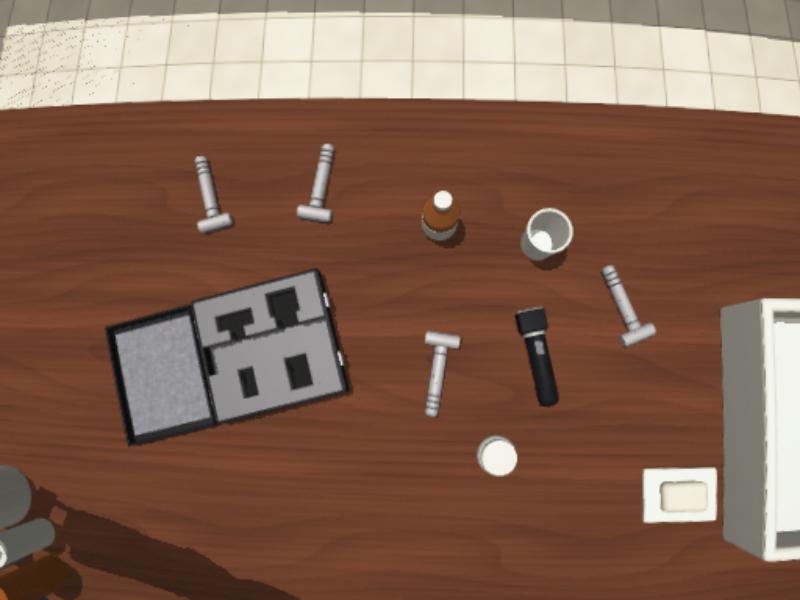

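View pics/side0.png

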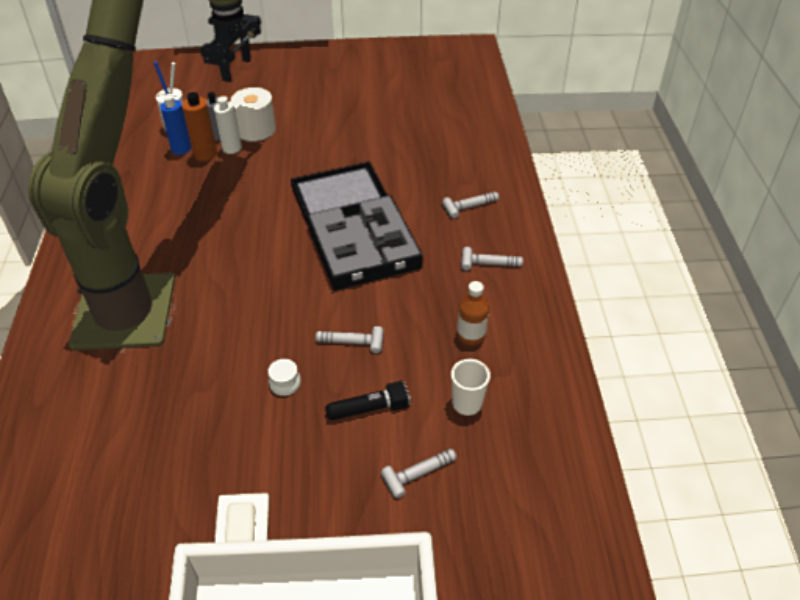

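Candidates for the razor in top0 (800x600): A (212,193), B (317,183), C (438,373), D (628,305). C looks nearest to the base, which is below the image. The trimmer is at (538,355), head up. The case is at (270,345), with its lid to the left (+y).

```bash
cat > meas.py <<'E'
from h import *
def rect(P): return cv2.minAreaRect(np.ascontiguousarray(P[:,:2]*1000).astype(np.float32))
E
python3 - <<'E'
from h import *
from meas import rect
s=load('top');X=cloud(s);z=X[...,2]
print('counter z',np.nanmedian(z[300:320,180:380]))
m=((z>0.007)&(z<0.3)&(X[...,0]>0.15)).astype(np.uint8)
n,l,st,c=cv2.connectedComponentsWithStats(m)
for i in range(1,n):
    if st[i,4]<80: continue
    P=X[l==i]; R=rect(P); print(i,(c[i]*1.5625).round(),st[i,4],'rect',np.round(R[0],1),np.round(R[1],1),round(R[2],2),'z90',np.percentile(P[:,2],[5,50,95]).round(4),'d',np.hypot(*(np.array(R[0])/1000)).round(3))
E
python3 - <<'E'
from h import *
im=load('top')['img']; a=cv2.resize(im[195:285,255:375,::-1],(800,600),interpolation=cv2.INTER_CUBIC); cv2.imwrite('pics/crop1.png',a)
E
```

```text
counter z -0.0011638506751840715
1 [318. 189.] 487 rect [826.4  97.3] [ 57.3 138.4] 86.19 z90 [0.011  0.0185 0.022 ] d 0.832
2 [209. 200.] 480 rect [803.3 301.2] [139.   60.4] 24.16 z90 [0.0106 0.0182 0.022 ] d 0.858
3 [440. 216.] 630 rect [ 749.2 -115.2] [59.1 55. ] 83.6 z90 [0.0252 0.1007 0.1495] d 0.758
4 [547. 233.] 668 rect [ 723.4 -285.8] [71.4 69.7] 58.08 z90 [0.0137 0.0646 0.0948] d 0.778
9 [626. 310.] 554 rect [ 621.3 -431. ] [138.4  59.4] 25.5 z90 [0.0108 0.0186 0.0224] d 0.756
10 [257. 349.] 7588 rect [513.1 245.9] [213.6 397.2] 15.58 z90 [0.0082 0.0394 0.0445] d 0.569
11 [762. 426.] 7959 rect [ 419.3 -670.2] [132.7 401. ] 89.15 z90 [0.0204 0.0663 0.1292] d 0.791
12 [538. 354.] 907 rect [ 528.7 -284.9] [161.5  45. ] 12.46 z90 [0.0191 0.0305 0.0346] d 0.601
40 [438. 366.] 563 rect [ 499.3 -125.4] [137.3  57.4] 0.97 z90 [0.0121 0.0185 0.0222] d 0.515
251 [496. 455.] 504 rect [ 367.6 -213.7] [58.8 59. ] 0.75 z90 [0.0144 0.0434 0.0459] d 0.425
252 [ 11. 496.] 567 rect [258.3 626.6] [106.5  46.6] 13.01 z90 [0.0102 0.0382 0.0731] d 0.678
253 [679. 494.] 1574 rect [ 301.  -529.1] [ 90.4 131.2] 0.29 z90 [0.0085 0.0122 0.0331] d 0.609
254 [ 23. 540.] 654 rect [196.2 566.9] [52.5 29.6] 22.69 z90 [0.0129 0.0769 0.1283] d 0.6
255 [ 23. 569.] 147 rect [152.1 557.5] [28.8  4. ] 89.61 z90 [0.0204 0.0851 0.1371] d 0.578
```

View pics/crop1.png

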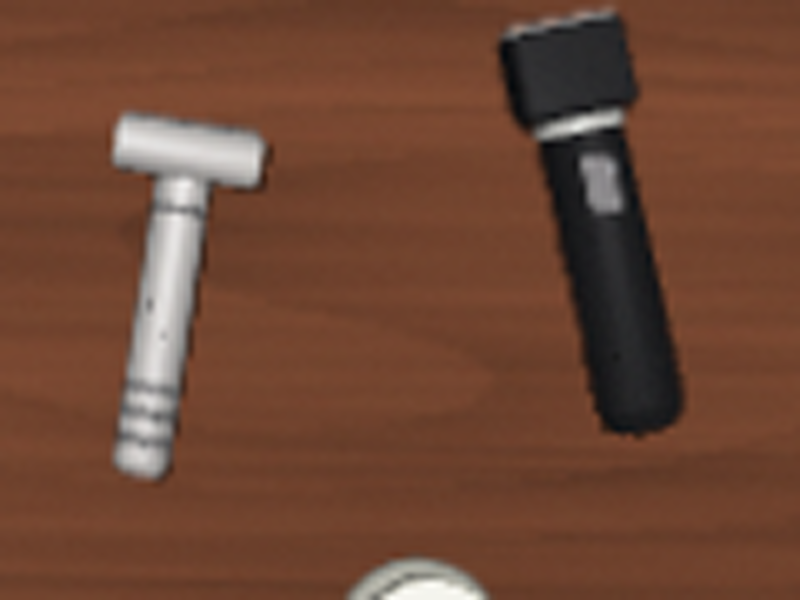

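The crop shows razor C at (190,150) head to (140,465) tail, and the trimmer switch up with its head at (570,70). C is nearest to the base, 0.515 m against 0.756, 0.832 and 0.858. Next come the precise axes and the case frame, from both views.

```bash
cat > axes.py <<'E'
from h import *
from meas import rect
def pts(n,c,rad,lo,hi):
    X=cloud(load(n)).reshape(-1,3); k=(np.hypot(X[:,0]-c[0],X[:,1]-c[1])<rad)&(X[:,2]>lo)&(X[:,2]<hi); return X[k]
def item(n,c,rad,h,tail,barrel,head,tip):
    # centre line of handle by slices, then ends
    P=pts(n,c,rad,0.45*h,h+.006)
    ctr=P[:,:2].mean(0); u=np.linalg.svd(P[:,:2]-ctr)[2][0] if len(P)<3000 else None
    for it in range(4):
        v=np.array([-u[1],u[0]]); a=(P[:,:2]-ctr)@u; b=(P[:,:2]-ctr)@v
        # head on wide side
        w=[np.ptp(b[(a<np.percentile(a,q+15))&(a>=np.percentile(a,q))]) for q in (0,85)]
        if w[0]>w[1]: u=-u; continue
        a0=np.percentile(a,1); x=a-a0+tail
        k=[];
        for x0 in np.arange(tail+.008,barrel-.008,.006):
            q=(x>=x0)&(x<x0+.006)
            if q.sum()>4: k.append(((a[q]).mean(),(b[q].min()+b[q].max())/2))
        k=np.array(k); p=np.polyfit(k[:,0],k[:,1],1)
        ctr=ctr+v*p[1]; u=u+v*p[0]; u/=np.linalg.norm(u)
    v=np.array([-u[1],u[0]]); a=(P[:,:2]-ctr)@u
    e0,e1=np.percentile(a,.5),np.percentile(a,99.5)
    o=ctr+u*((e0-tail)+(e1-tip))/2
    print(n,'origin',o.round(4),'yaw',np.degrees(np.arctan2(u[1],u[0])).round(2),'len',(e1-e0).round(4),'exp',tip-tail,'ztop',np.percentile(P[:,2],98).round(4))
    return o,u
if __name__=='__main__':
  for n in('top','side'):
    print('razor');item(n,(.499,-.125),.1,.022,-.072,.044,.055,.067)
    print('trimmer');item(n,(.529,-.285),.11,.034,-.078,.046,.06,.0845)
    R=rect(pts(n,(.535,.165),.17,.034,.06)); print('case',np.round(R[0],1),np.round(R[1],1),R[2])
    a=np.radians(15.6);u=np.array([np.cos(a),np.sin(a)]);v=np.array([-u[1],u[0]]);o=np.array(R[0])/1000
    P=pts(n,o,.13,-.01,.05);x=(P[:,:2]-o)@u;y=(P[:,:2]-o)@v
    for x0 in(-.06,.03,.055,.078,0):
        q=abs(x-x0)<.004
        lo=y[q&(P[:,2]<.034)&(abs(y)<.1)]; print(x0,np.unique((lo*1000/3).round()*3))
E
python3 axes.py
```

```text
razor
top origin [ 0.5002 -0.1166] yaw -7.19 len 0.1342 exp 0.139 ztop 0.0232
trimmer
top origin [ 0.5253 -0.2849] yaw 13.58 len 0.1591 exp 0.1625 ztop 0.0354
case [536.  164.4] [212.9 227.1] 15.854408264160156
-0.06 [-54. -51. -48. -45. -42. -39. -36. -33. -30. -27. -24. -21.  36.  39.
  42.  45.  48.  51.  54.  57.]
0.03 [-54. -51. -48. -45. -42. -39. -36. -33. -30. -27. -24. -21.  39.  42.
  45.  48.  51.  54.  57.  78.  81.  84.  87.  90.  99.]
0.055 [-60. -57. -54. -51. -48. -45. -42. -39. -36. -33. -30. -27. -24. -21.
 -18. -15.  18.  21.  24.  27.  30.  33.  36.  39.  42.  45.  48.  51.
  54.  57.  60.  63.  66.  69.  72.  75.  78.]
0.078 [-60. -57. -54. -51. -48. -45. -42. -39. -36. -33. -30. -27. -24. -21.
 -18. -15.]
0 [-99. -96. -93. -90. -87. -84. -81. -78. -75. -72. -69. -66. -63. -60.
 -57. -54. -51. -48. -45. -42. -39. -36. -33. -30. -27. -24. -21. -18.
 -15. -12.  -9.  -6.  -3.   0.   3.   6.   9.  12.  15.  18.  21.  24.
  27.  30.  33.  36.  39.  42.  45.  48.  51.  54.  57.  60.  63.  66.
  69.  72.  75.  78.  81.  84.  87.  90.  93.  96.  99.]
razor
side origin [ 0.5036 -0.1203] yaw -7.55 len 0.1347 exp 0.139 ztop 0.0272
trimmer
side origin [ 0.5272 -0.2904] yaw 12.86 len 0.1579 exp 0.1625 ztop 0.0384
case [539.3 165. ] [212.7 239.2] 15.746833801269531
-0.06 [-33. -30. -21. -18.  48.  54.  57.  60.]
0.03 [-84. -48. -45. -39. -36. -33. -30. -27. -24. -21. -18. -15.  -9.  -6.
   6.  12.  24.  30.  42.  51.  54.  60.  63.  66.  84.  93.]
0.055 [-42. -39. -36. -33. -30. -27. -24. -18. -15. -12.  33.  36.  39.  42.
  45.  48.  51.  54.  57.  60.  66.  69.  75.  81.]
0.078 [-39. -36. -33. -30. -24. -21. -18. -15. -12.  -9.]
0 [-72. -69. -66. -63. -60. -57. -54. -51. -48. -45. -42. -39. -36. -33.
 -30. -27. -24. -21. -18. -15.  -9.  -3.  -0.   3.  12.  15.  18.  24.
  27.  30.  39.  45.  48.  51.  54.  60.  63.  69.  72.  75.  78.  81.
  84.  87.  90.  99.]
```

```bash
cat > ortho.py <<'E'
from h import *
def ortho(s,o,yaw,z,hx,hy,ppm):
    # image with case x to the right, case y up; ppm px per mm
    a=np.radians(yaw);u=np.array([np.cos(a),np.sin(a)]);v=np.array([-u[1],u[0]])
    xs=np.arange(-hx,hx,1/ppm);ys=np.arange(hy,-hy,-1/ppm);gx,gy=np.meshgrid(xs,ys)
    W=np.asarray(o)+gx[...,None]/1000*u+gy[...,None]/1000*v
    X=np.concatenate([W,np.full(W.shape[:2]+(1,),z)],2).reshape(-1,3)
    p=proj(s,X).reshape(gx.shape+(2,)).astype(np.float32)
    return cv2.remap(s['img'],p[...,0],p[...,1],cv2.INTER_CUBIC)
E
python3 - <<'E'
from ortho import *
s=load('top');o=(.536,.1644)
im=ortho(s,o,15.8,.044,125,125,2.4)
g=cv2.cvtColor(im,cv2.COLOR_RGB2GRAY)
cv2.imwrite('pics/ortho.png',im[:,:,::-1])
def edges(line,lo,hi):
    d=np.diff(cv2.GaussianBlur(line.astype(np.float32).reshape(1,-1),(0,0),2).ravel());i=[k for k in range(1,len(d)-1) if abs(d[k])>4 and abs(d[k])>=abs(d[k-1]) and abs(d[k])>abs(d[k+1])]
    return i,d
for x0 in(-60,-50,33,55,60,78,-35,-92,92):
    c=int((x0+125)*2.4);i,d=edges(g[:,c-3:c+4].mean(1),0,0);print('x',x0,[(round(125-(k+.5)/2.4,1),int(d[k])) for k in i])
for y0 in(-42,-38,-60,45,50,25,65,5,95):
    c=int((125-y0)*2.4);i,d=edges(g[c-3:c+4].mean(0),0,0);print('y',y0,[(round((k+.5)/2.4-125,1),int(d[k])) for k in i])
E
```

```text
x -60 [(117.3, -11), (105.6, 9), (56.5, -8), (30.2, 11), (-23.1, -10), (-60.2, 11), (-103.5, -11), (-111.0, 18), (-114.4, -14)]
x -50 [(117.3, -10), (105.2, 11), (56.0, -9), (30.2, 11), (-23.1, -10), (-60.2, 11), (-104.0, -8), (-110.6, 25), (-114.8, -17)]
x 33 [(118.1, -8), (115.6, -8), (110.6, 4), (105.6, 12), (55.6, -11), (30.2, 12), (-23.5, -11), (-60.2, 12), (-104.0, -9), (-110.6, -6), (-115.2, 5)]
x 55 [(116.5, -10), (111.5, 5), (105.6, 9), (74.8, -8), (11.5, 11), (-16.5, -10), (-67.3, 14), (-104.0, -9), (-111.0, 19), (-115.2, -17), (-120.6, 4)]
x 60 [(117.3, -9), (105.6, 12), (74.4, -8), (11.0, 9), (-16.5, -9), (-67.3, 10), (-103.5, -10), (-107.3, -5), (-110.6, 19), (-114.4, -13), (-121.9, 4)]
x 78 [(116.9, -11), (105.6, 8), (-16.5, -9), (-67.3, 14), (-103.5, -8), (-110.2, -5), (-115.2, 4), (-120.6, 4)]
x -35 [(117.3, -12), (105.6, 8), (56.5, -9), (30.2, 10), (-23.5, -10), (-60.2, 11), (-103.5, -11)]
x -92 [(106.0, 10), (-104.0, -8), (-110.2, -4), (-121.0, 4)]
x 92 [(105.6, 9), (-103.5, -9), (-110.2, -4), (-115.6, 5)]
y -42 [(-99.8, 9), (-79.8, -10), (-27.3, 12), (20.6, -11), (84.8, 9), (100.2, -11), (106.0, 4)]
y -38 [(-99.4, 8), (-79.8, -10), (-27.3, 10), (20.2, -10), (84.8, 13), (100.2, -9)]
y -60 [(-99.8, 9), (-80.6, -5), (-27.3, 6), (21.0, -10), (25.6, 5), (42.7, -4), (84.8, 11), (99.8, -9)]
y 45 [(-99.4, 15), (-74.0, -14), (-27.3, 8), (18.1, -8), (69.0, 12), (100.2, -9), (105.6, 4)]
y 50 [(-99.0, 11), (-74.4, -11), (-26.5, 9), (16.5, -7), (68.5, 9), (100.2, -11), (105.6, 5)]
y 25 [(-109.8, -4), (-99.4, 13), (17.7, -8), (24.8, 10), (41.5, -9), (68.5, 11), (100.2, -8)]
y 65 [(-99.8, 12), (16.0, -6), (25.2, 7), (41.9, -8), (68.5, 11), (99.8, -9)]
y 5 [(-109.8, -4), (-99.4, 11), (16.9, -7), (24.8, 10), (100.2, -9), (105.2, 4)]
y 95 [(-99.8, 11), (-24.4, -12), (24.8, 8), (99.8, -8)]
```

View pics/ortho.png

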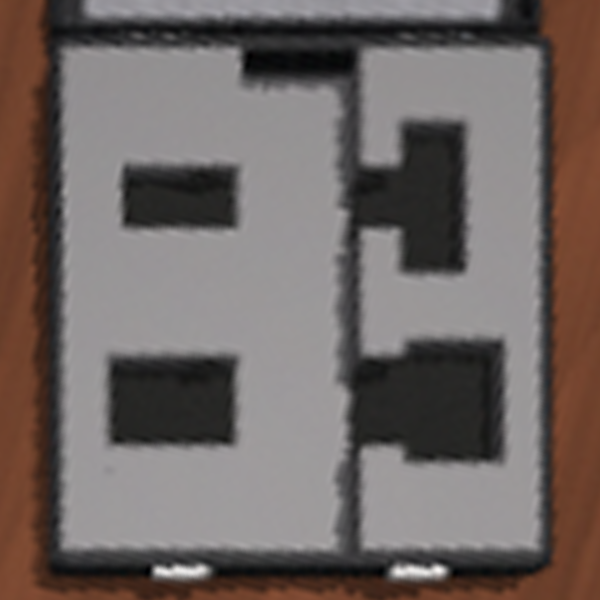

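The rectified case shows both cutouts crisp: razor T at (435,195) with slot (180,195), trimmer head at (455,400) with slot (172,400). The slot edges give case origin ≈ (0.5361, 0.1650), yaw ≈ 15.65°. The same edge method refines the two items next.

```bash
cat > items.py <<'E'
from ortho import *
s=load('top')
def run(name,o,yaw,z,xs,ys,ch):
    im=ortho(s,o,yaw,z,100,50,3).astype(np.float32)
    g=cv2.GaussianBlur(im[...,0]-im[...,2] if ch=='rb' else im.mean(2),(0,0),2)
    def pk(d): return [k for k in range(1,len(d)-1) if abs(d[k])>3 and abs(d[k])>=abs(d[k-1]) and abs(d[k])>abs(d[k+1])]
    print(name)
    for x0 in xs:
        c=int((x0+100)*3);d=np.diff(g[:,c-6:c+7].mean(1));i=pk(d);e=[50-(k+1)/3 for k in i];print('x',x0,[round(q,1) for q in e],'mid',round((e[0]+e[-1])/2,2),'w',round(e[0]-e[-1],1))
    for y0 in ys:
        c=int((50-y0)*3);d=np.diff(g[c-4:c+5].mean(0));i=pk(d);e=[(k+1)/3-100 for k in i];print('y',y0,round(e[0],1),round(e[-1],1))
if __name__=='__main__':
    run('razor',(.5002,-.1166),-7.19,.011,(-60,-40,-20,0,20,35,55),(0,-4,4,-20,20),'rb')
    run('trimmer',(.5253,-.2849),13.58,.017,(-60,-40,-20,0,20,35,60,75),(0,-6,6,-18,18),'rb')
E
python3 items.py
cat > go.py <<'E'
from h import *
from scipy.spatial.transform import Rotation as Ro
import sys
# python3 go.py x y z yaw : remaining delta, tool axes (item yaw deg; tool y across it)
x,y,z,yaw=map(float,sys.argv[1:5]); st=r.get_state()
R=Ro.from_quat(st['eef_rot']); a=np.radians(yaw+90)
best=min((Ro.from_matrix(np.array([[-k*np.sin(a)*-1*-1,0,0]]*3)) if 0 else Ro.from_matrix(np.c_[[k*np.cos(a-np.pi/2)*-1,k*np.sin(a-np.pi/2)*-1,0],[k*np.cos(a),k*np.sin(a),0],[0,0,-1]]) for k in(1,-1)),key=lambda T:(R.inv()*T).magnitude())
D=(R.inv()*best).as_rotvec(); d=np.array([x,y,z])-st['tool_pos']
print('t',st['clock'],'q7',st['q'][6].round(2),'tcp',st['tool_pos'].round(4),'F',st['contact_force'].round(1),'open',round(st['opening']*.088,4),'ff',st['finger_force'])
print('turn',D.round(4),'then shift',best.inv().apply(d).round(4),'shift now',R.inv().apply(d).round(4))
E
python3 go.py .5253 -.2849 .1 13.58
```

```text
razor
x -60 [11.3, -11.0] mid 0.17 w 22.3
x -40 [11.0, -11.3] mid -0.17 w 22.3
x -20 [10.7, -12.0] mid -0.67 w 22.7
x 0 [10.7, -12.0] mid -0.67 w 22.7
x 20 [10.7, -12.3] mid -0.83 w 23.0
x 35 [10.3, -11.7] mid -0.67 w 22.0
x 55 [28.7, -30.0] mid -0.67 w 58.7
y 0 -73.3 67.0
y -4 -73.3 67.0
y 4 -73.0 66.7
y -20 43.0 67.0
y 20 43.3 67.0
trimmer
x -60 [17.7, -17.3] mid 0.17 w 35.0
x -40 [16.7, -18.0] mid -0.67 w 34.7
x -20 [16.7, -18.3] mid -0.83 w 35.0
x 0 [16.3, -18.7] mid -1.17 w 35.0
x 20 [15.0, -18.3] mid -1.67 w 33.3
x 35 [15.7, -18.3] mid -1.33 w 34.0
x 60 [22.7, -27.7] mid -2.5 w 50.3
x 75 [22.3, -28.3] mid -3.0 w 50.7
y 0 -79.3 83.7
y -6 -79.0 85.3
y 6 -78.0 85.7
y -18 84.7 84.7
y 18 85.0 85.0
t 0.1 q7 -0.22 tcp [0.2408 0.5762 0.238 ] F [-0.   0.4  0.2] open 0.0882 ff 0.0
turn [-1.600e-03 -4.000e-04 -6.327e-01] then shift [-0.0744 -0.9038  0.138 ] shift now [-0.5944 -0.6846  0.1392]
```

```bash
python3 go.py .5254 -.2858 .08 12.9
```

```text
t 0.1 q7 -0.22 tcp [0.2408 0.5762 0.238 ] F [-0.   0.4  0.2] open 0.0882 ff 0.0
turn [-1.600e-03 -4.000e-04 -6.209e-01] then shift [-0.085  -0.9037  0.158 ] shift now [-0.5949 -0.6854  0.1592]
```

Call:
{"fn": "servo_tool", "kwargs": {
  "translation": [
    [0,0,0],
    [0,0,0],
    [0,0,0],
    [0,0,0],
    [-0.007,-0.058,0],
    [-0.007,-0.058,0],
    [-0.007,-0.058,0],
    [-0.007,-0.058,0],
    [-0.007,-0.058,0],
    [-0.007,-0.058,0]
  ],
  "turn": [
    [0,0,-0.155],
    [0,0,-0.155],
    [0,0,-0.155],
    [0,0,-0.155],
    [0,0,0],
    [0,0,0],
    [0,0,0],
    [0,0,0],
    [0,0,0],
    [0,0,0]
  ],
  "grip": 0.8,
  "grip_force": 40
}}

```text
clock: 1.35
tool_pos: [0.3597, 0.2449, 0.2386]
eef_rot: [-0.112, 0.994, -0.0, 0.0]
contact_force: [2.1, -0.1, -0.1]
opening: 0.794
finger_force: 0.0
```

```bash
python3 go.py .5254 -.2858 .08 12.9
```

```text
t 1.35 q7 0.73 tcp [0.3597 0.2449 0.2386] F [ 2.1 -0.1 -0.1] open 0.0699 ff 0.0
turn [-0.0001  0.0001 -0.0008] then shift [-0.043  -0.5543  0.1586] shift now [-0.0435 -0.5542  0.1587]
```

Call:
{"fn": "servo_tool", "kwargs": {
  "translation": [
    [-0.0043,-0.0555,0],
    [-0.0043,-0.0555,0],
    [-0.0043,-0.0555,0],
    [-0.0043,-0.0555,0],
    [-0.0043,-0.0555,0.0],
    [-0.0043,-0.0555,0.0],
    [-0.0043,-0.0555,0.0],
    [-0.0043,-0.0555,0.04],
    [-0.0043,-0.0555,0.05],
    [-0.0043,-0.0555,0.05]
  ],
  "turn": [
    [0,0,0],
    [0,0,0],
    [0,0,0],
    [0,0,0],
    [0,0,0],
    [0,0,0],
    [0,0,0],
    [0,0,0],
    [0,0,0],
    [0,0,0]
  ]
}}

```text
clock: 2.6
tool_pos: [0.518, -0.2642, 0.1172]
eef_rot: [-0.112, 0.994, -0.0, 0.0]
contact_force: [0.4, 0.5, 0.6]
opening: 0.798
finger_force: 0.0
```

Call:
{"fn": "servo_tool", "kwargs": {
  "translation": [
    [0,0,0.01],
    [0,0,0]
  ],
  "turn": [
    [0,0,0],
    [0,0,0]
  ]
}}

```text
clock: 2.85
tool_pos: [0.517, -0.2613, 0.1079]
eef_rot: [-0.112, 0.994, 0.001, -0.001]
contact_force: [0.1, 0.5, 1.0]
opening: 0.803
finger_force: 0.0
```

```bash
python3 go.py .5254 -.2858 .003 12.9
```

```text
t 2.85 q7 1.72 tcp [ 0.517  -0.2613  0.1079] F [0.1 0.5 1. ] open 0.0707 ff 0.0
turn [ 0.0023 -0.0014 -0.0003] then shift [-0.0027 -0.0257  0.1049] shift now [-0.0028 -0.026   0.1048]
```

Call:
{"fn": "servo_tool", "kwargs": {
  "translation": [
    [-0.0027,-0.026,0.02],
    [0,0,0.025],
    [0,0,0.02],
    [0,0,0]
  ],
  "turn": [
    [0.002,-0.001,0],
    [0,0,0],
    [0,0,0],
    [0,0,0]
  ]
}}

```text
clock: 3.35
tool_pos: [0.5258, -0.2856, 0.0433]
eef_rot: [-0.113, 0.994, -0.0, -0.0]
contact_force: [0.2, -0.3, 0.2]
opening: 0.803
finger_force: 0.0
```

```bash
python3 go.py .5254 -.2858 .003 12.9
```

```text
t 3.35 q7 1.72 tcp [ 0.5258 -0.2856  0.0433] F [ 0.2 -0.3  0.2] open 0.0707 ff 0.0
turn [-0.0002 -0.0003  0.0013] then shift [ 0.0004 -0.0001  0.0403] shift now [ 0.0004 -0.0001  0.0403]
```

Call:
{"fn": "servo_tool", "kwargs": {
  "translation": [
    [0,0,0.02],
    [0,0,0.015],
    [0,0,0.005],
    [0,0,0]
  ],
  "turn": [
    [0,0,0],
    [0,0,0],
    [0,0,0],
    [0,0,0]
  ]
}}

```text
clock: 3.85
tool_pos: [0.526, -0.2873, 0.0032]
eef_rot: [-0.112, 0.994, -0.001, 0.0]
contact_force: [-0.6, 0.4, -0.7]
opening: 0.801
finger_force: 0.0
```

Call:
{"fn": "servo_tool", "kwargs": {
  "translation": [
    [0,0,0],
    [0,0,0],
    [0,0,0],
    [0,0,0],
    [0,0,0],
    [0,0,0]
  ],
  "turn": [
    [0,0,0],
    [0,0,0],
    [0,0,0],
    [0,0,0],
    [0,0,0],
    [0,0,0]
  ],
  "grip": 0.2,
  "grip_force": 40
}}

```text
clock: 4.6
tool_pos: [0.5262, -0.2873, 0.0039]
eef_rot: [-0.112, 0.994, -0.001, 0.001]
contact_force: [-1.2, 0.4, 2.6]
opening: 0.365
finger_force: 40.0
```

```bash
python3 go.py .5467 .1238 .15 15.65
```

```text
t 4.6 q7 1.69 tcp [ 0.5262 -0.2873  0.0039] F [-1.2  0.4  2.6] open 0.0321 ff 40.00062346458435
turn [-0.0018  0.001  -0.0488] then shift [-0.1306  0.3903 -0.1461] shift now [-0.1116  0.3959 -0.1467]
```

Call:
{"fn": "servo_tool", "kwargs": {
  "translation": [
    [0,0,-0.02],
    [0,0,-0.05],
    [0,0,-0.055],
    [0,0,-0.02],
    [-0.016,0.055,0],
    [-0.016,0.055,0],
    [-0.016,0.055,0],
    [-0.016,0.055,0],
    [-0.016,0.055,0],
    [-0.016,0.055,0]
  ],
  "turn": [
    [0,0,0],
    [0,0,0],
    [0,0,0],
    [0,0,0],
    [0,0,0],
    [0,0,0],
    [0,0,0],
    [0,0,0],
    [0,0,0],
    [0,0,0]
  ]
}}

```text
clock: 5.85
tool_pos: [0.5463, 0.0574, 0.1492]
eef_rot: [-0.112, 0.994, -0.001, 0.001]
contact_force: [0.4, -0.1, -1.2]
opening: 0.371
finger_force: 40.0
```

```bash
python3 go.py .5471 .1238 .12 15.65
```

```text
t 5.85 q7 1.21 tcp [0.5463 0.0574 0.1492] F [ 0.4 -0.1 -1.2] open 0.0326 ff 39.99822735786438
turn [-0.0024  0.002  -0.0491] then shift [-0.0186  0.0637  0.0292] shift now [-0.0154  0.0646  0.0291]
```

Call:
{"fn": "servo_tool", "kwargs": {
  "translation": [
    [0,0,0],
    [-0.0093,0.032,0.01],
    [-0.0093,0.032,0.015],
    [0,0,0.005],
    [0,0,0]
  ],
  "turn": [
    [-0.002,0.002,-0.049],
    [0,0,0],
    [0,0,0],
    [0,0,0],
    [0,0,0]
  ]
}}

```text
clock: 6.48
tool_pos: [0.5466, 0.1213, 0.1184]
eef_rot: [-0.136, 0.991, -0.001, -0.001]
contact_force: [0.2, -0.1, -2.3]
opening: 0.376
finger_force: 40.0
```

```bash
python3 go.py .5471 .1238 .055 15.65
python3 - <<'E'
from h import *
for n in('top','side'):
    s=snap(n)
    p=proj(s,[.547,.124,.12])[0].astype(int); print(n,p)
    y0,x0=max(0,p[1]-75),max(0,p[0]-100)
    cv2.imwrite('pics/%s1.png'%n,cv2.resize(s['img'][y0:y0+150,x0:x0+200,::-1],(800,600),interpolation=cv2.INTER_CUBIC))
E
```

```text
t 6.475 q7 1.13 tcp [0.5466 0.1213 0.1184] F [ 0.2 -0.1 -2.3] open 0.0331 ff 39.9993109703064
turn [-0.0012 -0.002  -0.0004] then shift [-0.0011  0.0022  0.0634] shift now [-0.0012  0.0023  0.0634]
top [178 215]
side [234 140]
```

View pics/top1.png

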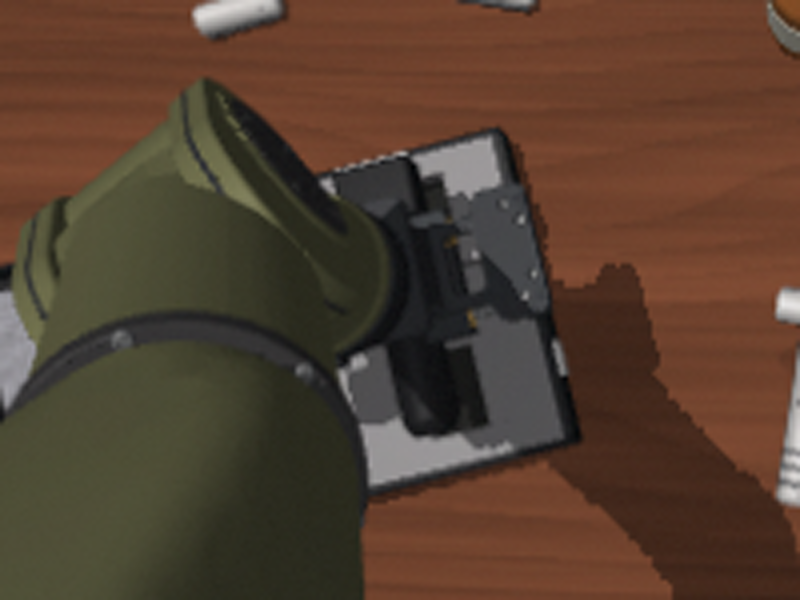

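The top view shows the trimmer held level over its cutout, with the barrel tail at (430,420) and the dark slot visible beside it at (465,390). I'll correct xy and descend to just above the insert.

Call:
{"fn": "servo_tool", "kwargs": {
  "translation": [
    [-0.0011,0.0023,0.02],
    [0,0,0.025],
    [0,0,0.015],
    [0,0,0],
    [0,0,0]
  ],
  "turn": [
    [-0.001,-0.002,0],
    [0,0,0],
    [0,0,0],
    [0,0,0],
    [0,0,0]
  ]
}}

```text
clock: 7.2
tool_pos: [0.5479, 0.125, 0.0588]
eef_rot: [-0.136, 0.991, 0.001, 0.001]
contact_force: [0.4, -0.5, -2.1]
opening: 0.371
finger_force: 40.0
```

```bash
python3 go.py .5471 .1238 .055 15.65
python3 - <<'E'
from h import *
for n in('top','side'):
    s=snap(n)
    p=proj(s,[.547,.124,.06])[0].astype(int); print(n,p)
    y0,x0=max(0,p[1]-60),max(0,p[0]-80)
    cv2.imwrite('pics/%s2.png'%n,cv2.resize(s['img'][y0:y0+120,x0:x0+160,::-1],(800,600),interpolation=cv2.INTER_CUBIC))
X=cloud(load('top')); u=np.array([.963,.2698]);v=np.array([-.2698,.963])
P=X.reshape(-1,3);P=P[np.isfinite(P[:,0])];a=(P[:,:2]-[.5361,.1650])@u;b=(P[:,:2]-[.5361,.1650])@v
k=(a<-.035)&(a>-.1)&(b>-.09)&(b<0)&(P[:,2]>.06)&(P[:,2]<.1)
print('tail',k.sum(),a[k].min(),'b',b[k&(a<-.055)].min(),b[k&(a<-.055)].max(), 'z',P[k,2].max())
E
```

```text
t 7.2 q7 1.08 tcp [0.5479 0.125  0.0588] F [ 0.4 -0.5 -2.1] open 0.0327 ff 39.99939143657684
turn [ 0.001   0.0022 -0.0004] then shift [ 0.0011 -0.0009  0.0038] shift now [ 0.0011 -0.0009  0.0038]
top [184 216]
side [234 153]
tail 222 -0.07624560395973416 b -0.05766512077288233 -0.027723335439984096 z 0.09192804244359039
```

View pics/side2.png

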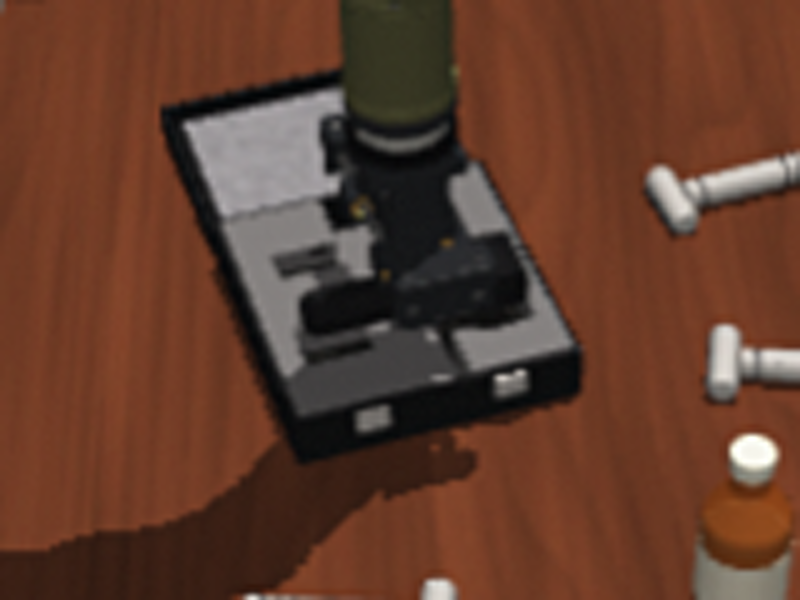

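The side view shows the trimmer level over its slot, head at (470,275) and tail at (330,305). The measured tail position agrees with the expected one within 2 mm, so I continue down gently.

Call:
{"fn": "servo_tool", "kwargs": {
  "translation": [
    [0.0011,-0.0009,0.004],
    [0,0,0.004],
    [0,0,0.004],
    [0,0,0.002],
    [0,0,0]
  ],
  "turn": [
    [0.001,0.002,0],
    [0,0,0],
    [0,0,0],
    [0,0,0],
    [0,0,0]
  ]
}}

```text
clock: 7.92
tool_pos: [0.5463, 0.1239, 0.0439]
eef_rot: [-0.136, 0.991, -0.0, -0.001]
contact_force: [0.0, -0.0, -2.8]
opening: 0.372
finger_force: 40.0
```

```bash
python3 go.py .5471 .1238 .035 15.65
```

```text
t 7.925 q7 1.08 tcp [0.5463 0.1239 0.0439] F [ 0.  -0.  -2.8] open 0.0327 ff 39.99948441982269
turn [ 0.     -0.0014  0.0002] then shift [-0.0007 -0.0003  0.0089] shift now [-0.0007 -0.0003  0.0089]
```

Call:
{"fn": "servo_tool", "kwargs": {
  "translation": [
    [-0.0003,0,0.003],
    [0,0,0.003],
    [0,0,0.003],
    [0,0,0.002],
    [0,0,0]
  ],
  "turn": [
    [0,-0.001,0],
    [0,0,0],
    [0,0,0],
    [0,0,0],
    [0,0,0]
  ]
}}

```text
clock: 8.55
tool_pos: [0.547, 0.1245, 0.034]
eef_rot: [-0.136, 0.991, 0.0, 0.001]
contact_force: [-1.3, 0.3, 6.9]
opening: 0.369
finger_force: 40.0
```

Call:
{"fn": "servo_tool", "kwargs": {
  "translation": [
    [0,0,0.002],
    [0,0,0.002],
    [0,0,0.002],
    [0,0,0]
  ],
  "turn": [
    [0,0,0],
    [0,0,0],
    [0,0,0],
    [0,0,0]
  ],
  "grip_force": 60
}}

```text
clock: 9.05
tool_pos: [0.5476, 0.1247, 0.0287]
eef_rot: [-0.136, 0.991, 0.0, 0.001]
contact_force: [-2.0, 0.6, 12.2]
opening: 0.369
finger_force: 60.0
```

Call:
{"fn": "servo_tool", "kwargs": {
  "translation": [
    [0,0,0.002],
    [0,0,0.002],
    [0,0,0.002],
    [0,0,0]
  ],
  "turn": [
    [0,0,0],
    [0,0,0],
    [0,0,0],
    [0,0,0]
  ]
}}

```text
clock: 9.55
tool_pos: [0.5478, 0.1247, 0.0218]
eef_rot: [-0.136, 0.991, 0.0, 0.001]
contact_force: [0.3, 1.2, 6.8]
opening: 0.368
finger_force: 60.0
```

Call:
{"fn": "servo_tool", "kwargs": {
  "translation": [
    [0,0,0.001],
    [0,0,0.001],
    [0,0,0.001],
    [0,0,0]
  ],
  "turn": [
    [0,0,0],
    [0,0,0],
    [0,0,0],
    [0,0,0]
  ]
}}

```text
clock: 10.05
tool_pos: [0.5478, 0.1247, 0.0216]
eef_rot: [-0.136, 0.991, 0.0, 0.002]
contact_force: [-4.5, 0.2, 33.4]
opening: 0.369
finger_force: 60.0
```

Call:
{"fn": "servo_tool", "kwargs": {
  "translation": [
    [0,0,-0.003],
    [0,0,0],
    [0,0,0],
    [0,0,0]
  ],
  "turn": [
    [0,0,0],
    [0,0,0],
    [0,0,0],
    [0,0,0]
  ],
  "grip": 0.8
}}

```text
clock: 10.55
tool_pos: [0.5464, 0.1238, 0.0205]
eef_rot: [-0.136, 0.991, -0.0, -0.001]
contact_force: [0.7, -1.2, -0.4]
opening: 0.792
finger_force: 0.0
```

Call:
{"fn": "servo_tool", "kwargs": {
  "translation": [
    [0,0,-0.01],
    [0,0,-0.03],
    [0,0,-0.05],
    [0,0,-0.05],
    [0,0,0]
  ],
  "turn": [
    [0,0,0],
    [0,0,0],
    [0,0,0],
    [0,0,0],
    [0,0,0]
  ]
}}

```text
clock: 11.18
tool_pos: [0.5492, 0.1248, 0.1653]
eef_rot: [-0.136, 0.991, 0.001, 0.004]
contact_force: [-0.4, -0.0, -1.1]
opening: 0.801
finger_force: 0.0
```

```bash
python3 go.py .4997 -.1171 .06 -7.7
```

```text
t 11.175 q7 1.16 tcp [0.5492 0.1248 0.1653] F [-0.4 -0.  -1.1] open 0.0705 ff 0.0
turn [0.0022 0.0079 0.4071] then shift [ 0.0166 -0.2464  0.1053] shift now [ 0.1137 -0.2197  0.1042]
```

Call:
{"fn": "servo_tool", "kwargs": {
  "translation": [
    [0,0,0],
    [0,0,0],
    [0,0,0],
    [0.0033,-0.05,0],
    [0.0033,-0.05,0],
    [0.0033,-0.05,0.02],
    [0.0033,-0.05,0.03],
    [0.0033,-0.046,0.03],
    [0,0,0.01],
    [0,0,0]
  ],
  "turn": [
    [0,0,0.136],
    [0,0,0.136],
    [0,0,0.135],
    [0,0,0],
    [0,0,0],
    [0,0,0],
    [0,0,0],
    [0,0,0],
    [0,0,0],
    [0,0,0]
  ]
}}

```text
clock: 12.42
tool_pos: [0.4972, -0.1166, 0.0703]
eef_rot: [0.067, 0.998, 0.001, -0.001]
contact_force: [-0.4, -0.2, 1.1]
opening: 0.805
finger_force: 0.0
```

```bash
python3 go.py .4997 -.1171 .002 -7.7
python3 - <<'E'
from h import *
s=snap('top');from ortho import ortho
im=ortho(s,(.5361,.1650),15.65,.046,125,125,2.4); cv2.imwrite('pics/ortho2.png',im[:,:,::-1])
X=cloud(s).reshape(-1,3);X=X[np.isfinite(X[:,0])];d=X[:,:2]-[.5361,.1650];a=d@[.963,.2698];b=d@[-.2698,.963]
for x0 in(-60,-40,30,60,75):
    k=(abs(a*1000-x0)<5)&(abs(b+.0425)<.03)&(X[:,2]>.046);print(x0,k.sum(),'top z',np.percentile(X[k,2],95).round(4),'mid',((b[k].min()+b[k].max())/2).round(4),'w',np.ptp(b[k]).round(4))
k=(abs(b+.0425)<.012)&(X[:,2]>.046)&(abs(a)<.1);print('ends',a[k].min(),a[k].max())
E
```

```text
t 12.425 q7 1.14 tcp [ 0.4972 -0.1166  0.0703] F [-0.4 -0.2  1.1] open 0.0709 ff 0.0
turn [ 0.0011 -0.0018  0.0013] then shift [-0.0026 -0.0002  0.0683] shift now [-0.0027 -0.0002  0.0683]
-60 37 top z 0.0528 mid -0.0504 w 0.0432
-40 38 top z 0.0511 mid -0.0453 w 0.0491
30 35 top z 0.0521 mid -0.0425 w 0.0231
60 63 top z 0.0533 mid -0.0418 w 0.0432
75 63 top z 0.053 mid -0.0426 w 0.0432
ends -0.09767500915285043 0.09764756429862309
```

The trimmer's top is at 51–53 mm against 52 mm when home, so it is seated. Now the razor.

Call:
{"fn": "servo_tool", "kwargs": {
  "translation": [
    [-0.0026,0,0.02],
    [0,0,0.02],
    [0,0,0.01],
    [0,0,0]
  ],
  "turn": [
    [0.001,-0.002,0.001],
    [0,0,0],
    [0,0,0],
    [0,0,0]
  ]
}}

```text
clock: 12.98
tool_pos: [0.5005, -0.1169, 0.0212]
eef_rot: [0.066, 0.998, -0.0, 0.001]
contact_force: [0.3, 0.3, -0.0]
opening: 0.798
finger_force: 0.0
```

```bash
python3 go.py .4997 -.1171 .002 -7.7
```

```text
t 12.975 q7 1.12 tcp [ 0.5005 -0.1169  0.0212] F [ 0.3  0.3 -0. ] open 0.0703 ff 0.0
turn [-0.0005  0.0019  0.0014] then shift [ 0.0008 -0.0003  0.0192] shift now [ 0.0008 -0.0003  0.0192]
```

Call:
{"fn": "servo_tool", "kwargs": {
  "translation": [
    [0.0005,-0.0002,0.009],
    [0,0,0.006],
    [0,0,0.0035],
    [0,0,0]
  ],
  "turn": [
    [0,0.001,0.001],
    [0,0,0],
    [0,0,0],
    [0,0,0]
  ]
}}

```text
clock: 13.48
tool_pos: [0.4996, -0.1182, 0.0024]
eef_rot: [0.068, 0.998, -0.001, 0.0]
contact_force: [-0.1, -0.5, 0.4]
opening: 0.799
finger_force: 0.0
```

Call:
{"fn": "servo_tool", "kwargs": {
  "translation": [
    [0,0,0],
    [0,0,0],
    [0,0,0],
    [0,0,0],
    [0,0,0],
    [0,0,0],
    [0,0,0]
  ],
  "turn": [
    [0,0,0],
    [0,0,0],
    [0,0,0],
    [0,0,0],
    [0,0,0],
    [0,0,0],
    [0,0,0]
  ],
  "grip": 0.1,
  "grip_force": 40
}}

```text
clock: 14.35
tool_pos: [0.4998, -0.118, 0.0027]
eef_rot: [0.068, 0.998, -0.0, 0.001]
contact_force: [-0.6, 1.2, 0.7]
opening: 0.235
finger_force: 40.0
```

```bash
python3 go.py .5242 .2058 .15 15.65
```

```text
t 14.35 q7 1.11 tcp [ 0.4998 -0.118   0.0027] F [-0.6  1.2  0.7] open 0.0207 ff 39.99364256858826
turn [-0.001   0.001  -0.4086] then shift [-0.1108  0.3052 -0.1473] shift now [ 0.0194  0.324  -0.1476]
```

Call:
{"fn": "servo_tool", "kwargs": {
  "translation": [
    [0,0,-0.02],
    [0,0,-0.04],
    [0,0,-0.04],
    [0,0,-0.03],
    [0,0,0],
    [0,0,0],
    [0,0,0],
    [-0.0185,0.05,0],
    [-0.0185,0.05,0],
    [-0.0185,0.05,0]
  ],
  "turn": [
    [0,0,0],
    [0,0,0],
    [0,0,0],
    [0,0,0],
    [0,0,-0.136],
    [0,0,-0.136],
    [0,0,-0.136],
    [0,0,0],
    [0,0,0],
    [0,0,0]
  ]
}}

```text
clock: 15.6
tool_pos: [0.5125, 0.0424, 0.1322]
eef_rot: [-0.135, 0.991, -0.001, -0.0]
contact_force: [0.6, 0.4, -1.0]
opening: 0.238
finger_force: 40.0
```

Call:
{"fn": "servo_tool", "kwargs": {
  "translation": [
    [-0.0185,0.05,0],
    [-0.0185,0.05,0],
    [-0.018,0.045,0.01],
    [0,0,0.01],
    [0,0,0]
  ],
  "turn": [
    [0,0,0],
    [0,0,0],
    [0,0,0],
    [0,0,0],
    [0,0,0]
  ]
}}

```text
clock: 16.23
tool_pos: [0.5257, 0.1943, 0.1112]
eef_rot: [-0.136, 0.991, -0.002, -0.001]
contact_force: [-0.3, -0.3, -1.3]
opening: 0.232
finger_force: 40.0
```

```bash
python3 go.py .5244 .2059 .055 15.65
```

```text
t 16.225 q7 0.99 tcp [0.5257 0.1943 0.1112] F [-0.3 -0.3 -1.3] open 0.0205 ff 39.98705506324768
turn [-0.0032 -0.0029 -0.001 ] then shift [-0.0019  0.0115  0.0562] shift now [-0.002   0.0117  0.0561]
```

Call:
{"fn": "servo_tool", "kwargs": {
  "translation": [
    [-0.0019,0.0115,0.015],
    [0,0,0.02],
    [0,0,0.015],
    [0,0,0],
    [0,0,0]
  ],
  "turn": [
    [-0.003,-0.003,-0.001],
    [0,0,0],
    [0,0,0],
    [0,0,0],
    [0,0,0]
  ]
}}

```text
clock: 16.85
tool_pos: [0.5259, 0.2074, 0.0625]
eef_rot: [-0.136, 0.991, 0.001, 0.002]
contact_force: [0.6, 0.6, -1.2]
opening: 0.234
finger_force: 40.0
```

```bash
python3 go.py .5244 .2059 .048 15.65
python3 - <<'E'
from h import *
s=snap('side');snap('top')
p=proj(s,[.524,.206,.06])[0].astype(int)
y0,x0=max(0,p[1]-60),max(0,p[0]-80)
cv2.imwrite('pics/side3.png',cv2.resize(s['img'][y0:y0+120,x0:x0+160,::-1],(800,600),interpolation=cv2.INTER_CUBIC))
for n in('top','side'):
    s=load(n);P=cloud(s).reshape(-1,3);c=s['img'].reshape(-1,3).astype(int);d=P[:,:2]-[.5361,.1650];a=d@[.963,.2698];b=d@[-.2698,.963]
    k=(P[:,2]>.057)&(P[:,2]<.09)&(abs(b-.0425)<.035)&(abs(a)<.1)&(c.min(1)>110)
    for lo,hi in((-.1,-.03),(.03,.1)):
        q=k&(a>lo)&(a<hi)
        if q.sum()>5: print(n,q.sum(),'a',a[q].min().round(4),a[q].max().round(4),'b',b[q].min().round(4),b[q].max().round(4),'z',np.percentile(P[q,2],95).round(4))
E
```

```text
t 16.85 q7 0.94 tcp [0.5259 0.2074 0.0625] F [ 0.6  0.6 -1.2] open 0.0206 ff 39.987221360206604
turn [ 0.0018  0.004  -0.0004] then shift [ 0.0018 -0.001   0.0145] shift now [ 0.0019 -0.0011  0.0145]
top 48 a -0.0695 -0.0308 b 0.0377 0.053 z 0.082
top 113 a 0.0472 0.0685 b 0.0146 0.0714 z 0.0821
side 14 a -0.0681 -0.031 b 0.0326 0.0502 z 0.0844
side 12 a 0.0592 0.0695 b 0.0092 0.037 z 0.0851
```

View pics/side3.png

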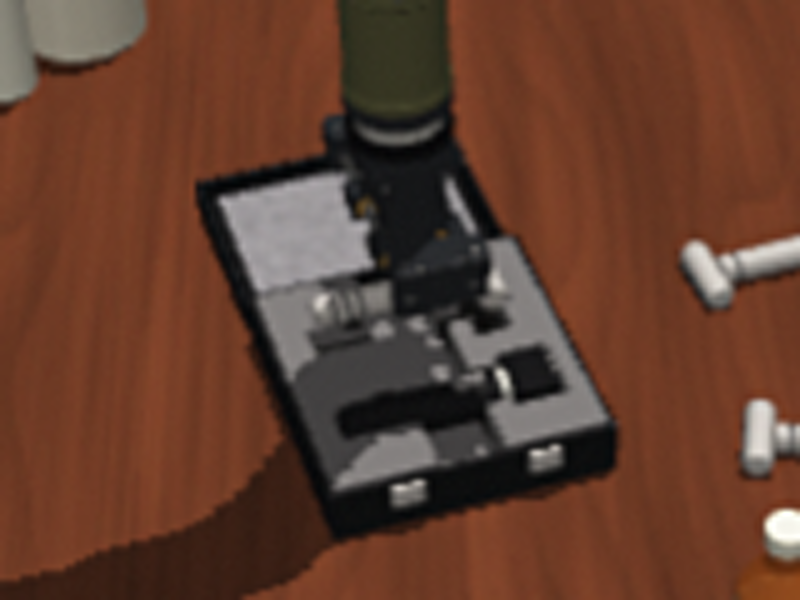

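The side view shows the trimmer seated with its head at (530,370), and the razor held level over its T-slot with its tail at (340,305). The top-view measurements match, so I go down.

Call:
{"fn": "servo_tool", "kwargs": {
  "translation": [
    [0.0015,-0.0008,0.006],
    [0,0,0.006],
    [0,0,0.003],
    [0,0,0],
    [0,0,0]
  ],
  "turn": [
    [0.001,0.003,0],
    [0,0,0],
    [0,0,0],
    [0,0,0],
    [0,0,0]
  ]
}}

```text
clock: 17.58
tool_pos: [0.5245, 0.2064, 0.0473]
eef_rot: [-0.136, 0.991, 0.0, 0.0]
contact_force: [-0.2, 0.3, -2.1]
opening: 0.237
finger_force: 40.0
```

```bash
python3 go.py .5244 .2059 .0387 15.65
```

```text
t 17.575 q7 0.93 tcp [0.5245 0.2064 0.0473] F [-0.2  0.3 -2.1] open 0.0209 ff 39.987227618694305
turn [0.0007 0.0006 0.0002] then shift [ 0.0002 -0.0004  0.0086] shift now [ 0.0002 -0.0004  0.0086]
```

Call:
{"fn": "servo_tool", "kwargs": {
  "translation": [
    [0.0002,-0.0003,0.002],
    [0,0,0.002],
    [0,0,0.002],
    [0,0,0.002],
    [0,0,0]
  ],
  "turn": [
    [0,0,0],
    [0,0,0],
    [0,0,0],
    [0,0,0],
    [0,0,0]
  ],
  "grip_force": 60
}}

```text
clock: 18.2
tool_pos: [0.5242, 0.2061, 0.0391]
eef_rot: [-0.136, 0.991, 0.0, 0.0]
contact_force: [0.2, 0.1, -1.8]
opening: 0.231
finger_force: 60.0
```

Call:
{"fn": "servo_tool", "kwargs": {
  "translation": [
    [0,0,0.002],
    [0,0,0.002],
    [0,0,0.002],
    [0,0,0]
  ],
  "turn": [
    [0,0,0],
    [0,0,0],
    [0,0,0],
    [0,0,0]
  ]
}}

```text
clock: 18.7
tool_pos: [0.5249, 0.2067, 0.0348]
eef_rot: [-0.136, 0.991, 0.001, 0.001]
contact_force: [-1.8, 0.4, 11.4]
opening: 0.232
finger_force: 60.0
```

Call:
{"fn": "servo_tool", "kwargs": {
  "translation": [
    [0,0,0.002],
    [0,0,0.002],
    [0,0,0.001],
    [0,0,0]
  ],
  "turn": [
    [0,0,0],
    [0,0,0],
    [0,0,0],
    [0,0,0]
  ]
}}

```text
clock: 19.2
tool_pos: [0.5248, 0.2063, 0.0281]
eef_rot: [-0.136, 0.991, 0.001, 0.001]
contact_force: [0.9, 1.5, -3.5]
opening: 0.231
finger_force: 60.0
```

Call:
{"fn": "servo_tool", "kwargs": {
  "translation": [
    [0,0,0.001],
    [0,0,0.001],
    [0,0,0.001],
    [0,0,0]
  ],
  "turn": [
    [0,0,0],
    [0,0,0],
    [0,0,0],
    [0,0,0]
  ]
}}

```text
clock: 19.7
tool_pos: [0.5247, 0.2065, 0.0275]
eef_rot: [-0.136, 0.991, 0.0, 0.001]
contact_force: [-2.8, -0.5, 19.4]
opening: 0.228
finger_force: 60.0
```

Call:
{"fn": "servo_tool", "kwargs": {
  "translation": [
    [0,0,-0.001],
    [0,0,0],
    [0,0,0],
    [0,0,0]
  ],
  "turn": [
    [0,0,0],
    [0,0,0],
    [0,0,0],
    [0,0,0]
  ],
  "grip": 0.7
}}

```text
clock: 20.2
tool_pos: [0.5241, 0.2058, 0.0259]
eef_rot: [-0.136, 0.991, 0.0, -0.0]
contact_force: [-0.3, -0.7, 0.1]
opening: 0.661
finger_force: 0.0
```

Call:
{"fn": "servo_tool", "kwargs": {
  "translation": [
    [0,0,-0.01],
    [0,0,-0.03],
    [0,0,-0.05],
    [0,0,-0.05],
    [-0.02,0.05,0],
    [-0.02,0.05,0],
    [0,0.055,0],
    [0,0.055,0],
    [0,0.055,0],
    [0,0,0]
  ],
  "turn": [
    [0,0,0],
    [0,0,0],
    [0,0,0],
    [0,0,0],
    [0,0,0],
    [0,0,0],
    [0,0,0],
    [0,0,0],
    [0,0,0],
    [0,0,0]
  ]
}}

```text
clock: 21.45
tool_pos: [0.4867, 0.4784, 0.1672]
eef_rot: [-0.14, 0.99, 0.003, -0.001]
contact_force: [0.3, -0.7, -0.9]
opening: 0.699
finger_force: 0.0
```

Run:
```python
from h import *
from ortho import ortho
s=snap('top');snap('side')
im=ortho(s,(.5361,.1650),15.65,.047,125,125,2.4); cv2.imwrite('pics/ortho3.png',im[:,:,::-1])
X=cloud(s);z=X[...,2];P=X.reshape(-1,3);d=P[:,:2]-[.5361,.1650];a=d@[.963,.2698];b=d@[-.2698,.963]
for nm,yc,xs,hw in(('trimmer',-.0425,(-70,-50,-35,35,60,75),.01),('razor',.0425,(-65,-50,-35,33,55),.006)):
    for x0 in xs:
        k=(abs(a*1000-x0)<5)&(abs(b-yc)<hw);print(nm,x0,'top z',np.nanpercentile(P[k,2],80).round(4))
m=(z>0.007)&(z<0.3)
for nm,c in(('lotion',(.749,-.115)),('tumbler',(.7234,-.2858)),('cream',(.3676,-.2137))):
    k=m.ravel()&(np.hypot(P[:,0]-c[0],P[:,1]-c[1])<.07); R=cv2.minAreaRect((P[k,:2]*1000).astype(np.float32)); print(nm,np.round(R[0],1),np.nanmax(P[k,2]).round(3))
st=r.get_state();print(st['clock'],st['tool_pos'],st['contact_force'])
```

```text
trimmer -70 top z 0.049
trimmer -50 top z 0.0509
trimmer -35 top z 0.0502
trimmer 35 top z 0.0505
trimmer 60 top z 0.0525
trimmer 75 top z 0.0517
razor -65 top z 0.0462
razor -50 top z 0.0469
razor -35 top z 0.0468
razor 33 top z 0.0457
razor 55 top z 0.0463
lotion [ 749.4 -115.4] 0.153
tumbler [ 724. -286.] 0.099
cream [ 367.5 -213.8] 0.049
21.55 [0.49087813 0.47179157 0.16667936] [-0.0919991  -0.85085026 -0.3320069 ]
```

View pics/ortho3.png

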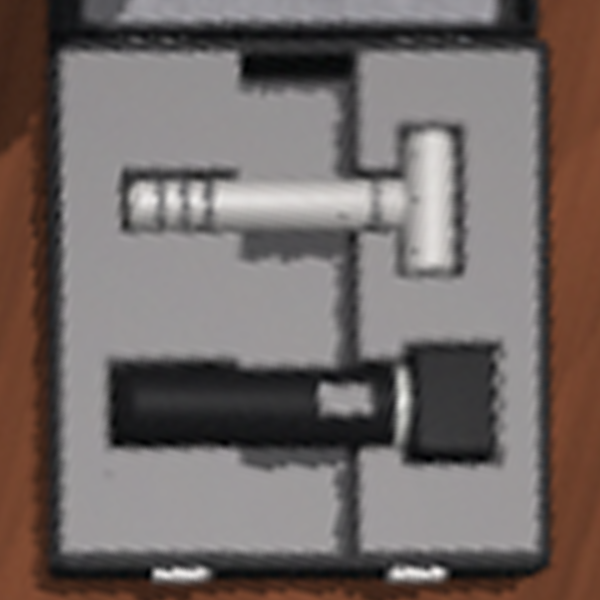

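Both items lie flat and aligned in their cutouts: razor head at (432,198), trimmer head at (452,402). Their tops are at 51–52 mm and 46–47 mm, against 52 and 47 mm expected. The lotion, tumbler and cream have not moved, so I'm handing in.

```bash
python3 -c "
from plant import r
print(r.finish_job())"
```

```text
the job is handed in; nothing more can be done
None
```

I seated the trimmer and the razor in their own cutouts, top up and pressed to the floor; the lotion bottle, tumbler and cream jar did not move, and I handed the job in at about 22 s (no verdict was returned).

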